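Put the test meter on its sloping charging dock and switch the dock on

TASK

Set the hand-held test meter down on the narrow sloping rest of the charging dock: on its back, display end up the slope, straight and centred along the bar, with its foot end down against the lip; place it, do not drop it, and let go. Then push the lever of the switch box fully over from off (leaning towards the robot) to on (leaning away). Leave the other things on the bench where they are.

Things in the scene. Friction and masses are not known exactly. Their poses are not given: they have to be found in the camera images.
- meter: hand-held grey test meter with black rubber ends: block 160 long (x) x 56 wide (y) x 34 mm thick (z), about 0.35 kg, lying on its back. Display at its head end (+x); round black selector dial (38 mm across, 6 mm proud of the face) nearer its foot end (-x). Origin: centre of its underside (back); z points out of its face
- meter_foot (a point): middle of the lower edge of the meter's foot end: 80 mm from its origin along -x, on the underside
- meter_head (a point): the same at its head (display) end: 80 mm from its origin along +x, on the underside
- rest: charging dock's sloping aluminium rest: bar 130 x 40 x 10 mm on a column over a black foot plate (150 x 100 x 12 mm). Slopes 25 degrees, low end towards the robot. Origin: on its upper face, centre line, low end where it meets the lip, 75 mm above the table. x up the slope, y across, z out of the face. Lip across the low end: 50 wide, 8 thick, 14 mm above the face.
- switch_box: the dock's grey switch box, 130 (x) x 90 (y) x 45 mm, carrying in the middle of its top a dark block 70 x 50 x 25 mm with the lever. Origin: centre of its underside. x is the way the lever swings: -x off (towards the robot), +x on (away from it)
- lever (a joint): switch lever angle, rad: 0 off, leaning 29 degrees to the box's -x; 1.0 on, leaning 29 degrees to +x (end stops). Pivot along the box's y, above the box's origin, 67 mm over the table; a 10 mm steel rod carries a black ball of 26 mm, centred 80 mm from the pivot. Stays where it is left; moves with about 1 N at the ball
- lever_tip (a point): centre of the lever's ball
- lens: black camera lens standing on end, 66 mm across, 85 mm tall. Origin: centre of its underside. Only to be left alone
- reel: white empty reel standing flat, 64 mm across, 46 mm tall. Origin: centre of its underside. Only to be left alone
- wash_bottle: white plastic bottle, 66 mm across, 170 mm tall. Origin: centre of its underside. Only to be left alone
- swab_cup: card cup holding wooden swabs, 76 mm across, 150 mm tall. Origin: centre of its underside. Only to be left alone
- camera_body: black camera body without a lens, 135 x 60 x 101 mm, standing upright. Origin: centre of its underside. Only to be left alone
- part_carton: cardboard carton 100 x 75 x 55 mm. Origin: centre of its underside. Only to be left alone
- screwdriver: screwdriver lying flat. Origin: the middle of it. Only to be left alone
Not all that is in view belongs to the job. Leave any orange look-alike of the part that bears rest alone. There is more than one size of the meter; the job needs the larger.

How it is judged:
By the outcome, as a careful person would: the job done as asked, in the order asked, and still so for the second after the job is handed in, with the robot touching nothing.
It also fails if it takes over 48 s, if anything falls off the work surface, if the arm or the gripper's body presses on something with over 40 N, if the wrist force passes 120 N, or if a joint passes its speed limit or range.

ROBOT

A 6-joint arm with a two-finger parallel gripper is mounted at the origin on the work surface. World frame = base frame: x ahead of the robot, y to its left, z up, the work surface at z = 0. Lengths are in mm, angles in rad, forces in N, time in s.
With the tool pointing down it reaches from about 350 to 875 mm from the base axis. Payload 4.2 kg.
Tool frame: the origin (TCP) lies midway between the tips of the shut fingers; the grasp point (between the pads) lies 19 mm behind it (arm.tcp_to_grasp is the distance from the TCP to the grasp point, in mm); z points along the fingers, y is the line along which they close (so a half turn about z gives the same grasp; the last joint's range is limited). The gripper opens to 85 mm and grips with 20 to 120 N. Pads are 22 mm wide; open, the fingers measure 114 mm over their backs; the gripper's body (76 mm by 85 mm) begins 54 mm behind the grasp point. The pads swing forward as they close: fully open they stand 13 mm farther back than shut.
Start: joints at [1.546, 0.385, 0.008, 0, -1.194, -0.259], TCP at [174.971, 599.987, 202.812] pointing down, gripper open.
Joint ranges: [-3.14, 3.14], [-1.21, 2.06], [-1.07, 1.41], [-3.16, 2.05], [-2.99, -0.16], [-3.1, 3.1]. Speed limits (rad/s): [2.79, 2.79, 3.14, 3.14, 3.14, 3.14].

INTERFACE

Orientations are given as a unit quaternion [x, y, z, w].
In Python, from bench import arm gives the robot as it stands.
- The arm moves only by the tool arm_command, never from a script. Its argument "rows" is a list of rows, each a list of 2 entries, a list of its own where there are three numbers: the shift along the tool's x, y, z as a fraction of full scale, then the turn, a rotation vector about the tool's x, y, z as a fraction of full scale. In form: [[[x, y, z], [wx, wy, wz]], ...]. A call has 1 to 5 rows; each row is the pose to reach, as a shift and turn from the pose commanded when the call began, along the tool's axes at that moment, turning the shorter way round; what a row does not reach only later rows make up. Full scale, the value 1, is 0.25 m for a shift and 180 degrees for a turn. A row lasts 1/10 s, in which the tool goes at most 50 mm and 8.59 degrees, less where a joint would pass 70% of its speed; a pose out of reach is approached as far as the arm can. A call with a number of a shift or a turn outside -1 to 1 is refused whole. A call with a gripper value outside its range is refused whole. "grip" is the opening, from 0 (shut) to 1 (fully open), set as the call begins (left out, the last holds). The fingers move at their own pace and stop on an object; the grip force is fixed at half the most. Time passes only in rows, so rows that repeat a pose let the fingers close. It gives the time, the measured TCP pose, the force, the opening and the grip force at its end, in the units of the state.
- arm.read_state(): the state, without advancing time (a new reading comes with each control period).
- arm.get_image(name): name is "side" or "top" or "wrist"; returns (picture, depth): 480x640x3 uint8, blue, green, red; 480x640 float32, mm along the optical axis (not along the pixel's ray), 0 where there is no reading.
- arm.camera_info(name): a dict with "fx", "fy", "cx", "cy" (pixels), "extrinsics" (4x4, takes a point from camera to world coordinates). Camera axes: x right, y down, z forward; pixel columns grow to the right and rows downward; lengths in mm; the calibration is good to about 2 mm. A picture is of the moment at which its call begins: read the wrist's pose just before it. camera_info takes no time and is no camera call; for the wrist camera it gives the pose at the moment of the call.
- arm.job_done(): hands the job in; it is judged then, once.
Trained networks look in the newest picture that a camera, given by its name, has taken for a name from the list of things; names that differ only in an ending like _2 or _b are one class to them, and where a whole thing is asked for, a point or a joint stands for the part that bears it (a point fixed in the world has none). Each returns a list of dicts, best first, with "score" (0 to 1); they miss things now and then, are a little off and sometimes report something else, mostly with a low value. They report only what shows in the picture. A call takes as long as a camera call. They do not tell look-alikes from the thing itself.
- arm.spot_in(camera, query): "position" ([column, row] in pixels, amid what is visible of it).
The state is a dict: "clock": time; "joints": joint angles; "joint_vel": joint speeds; "joint_efforts": joint torques, N m; "position": TCP position; "ee_rot": TCP orientation; "contact_force": force on the tool from outside, world axes, zero at the start; "wrist_torque": the same for the moment, N m; "gripper_width": finger opening in mm; "grasp_force": force on a finger pad.
Only numpy, scipy, OpenCV 4.12 (cv2) and the standard library are available. Lean on these libraries where they do the work, as an engineer would, in place of code of your own. Each camera call takes 0.05 s, during which the arm holds its last target. There are 200 camera calls.

## Working session

There is one attempt and no reset: what is moved stays moved. The work goes in short steps, Python scripts to look and compute and a tool call to move; the robot and the scene stay as the last step left them, time stands still between calls to the robot, and variables do not carry over. Pictures are saved under pics/ and viewed, at most 13 in all, crops included, and the job is handed in when it is done.

Besides the shell and the picture viewer there is one more tool, called after ">>>" in YAML: its name, and indented under it one key for each argument. arm_command: Moves the arm, as the interface text tells. Shift numbers are shares of 0.25 m and turn numbers shares of 180 degrees, none past 1 either way. Its arguments: {"type":"object","properties":{"rows":{"type":"array","items":{"type":"array"}},"grip":{"type":"number"}},"required":["rows"]}

```bash
mkdir -p pics; ls; python3 - <<'E'
from bench import arm
import cv2,numpy as np
for c in("top","side"):
    im,d=arm.get_image(c); cv2.imwrite(f"pics/{c}0.png",im); np.save(f"pics/{c}0.npy",d)
    i=arm.camera_info(c); print(c,i["fx"],i["cx"],i["cy"],np.round(i["extrinsics"],3).tolist())
    for q in("meter","rest","switch_box","lever_tip"):
        print(q,[(np.round(r["position"]).tolist(),round(r["score"],2)) for r in arm.spot_in(c,q)])
print(arm.read_state())
E
```

```text
pics
top 440.75282873629186 315.9811143552459 241.9928147812752 [[0.033, -0.976, 0.214, 249.391], [-0.999, -0.034, 0.003, -6.807], [0.004, -0.214, -0.977, 1297.439], [0.0, 0.0, 0.0, 1.0]]
meter [([368.0, 248.0], 0.9), ([305.0, 248.0], 0.82)]
rest [([167.0, 337.0], 0.9)]
switch_box [([420.0, 250.0], 0.72), ([149.0, 272.0], 0.71)]
lever_tip [([304.0, 250.0], 0.62), ([429.0, 255.0], 0.55)]
side 599.5235321163912 318.1268471334951 235.83703023946498 [[0.884, -0.23, 0.406, -180.027], [-0.467, -0.436, 0.77, -1341.07], [-0.0, -0.87, -0.493, 940.452], [0.0, 0.0, 0.0, 1.0]]
meter [([340.0, 282.0], 0.96), ([308.0, 254.0], 0.76)]
rest [([282.0, 192.0], 0.95), ([184.0, 197.0], 0.75), ([372.0, 310.0], 0.4), ([240.0, 226.0], 0.26)]
switch_box [([373.0, 310.0], 0.75)]
lever_tip [([363.0, 278.0], 0.52)]
{'clock': 0.5, 'joints': array([ 1.54558646e+00,  3.84725135e-01,  7.86118281e-03, -3.05961466e-05,
       -1.19401084e+00, -2.58572726e-01]), 'joint_vel': array([ 5.47684463e-04, -6.96527208e-05,  1.75889404e-05,  6.73495032e-04,
       -6.26061198e-04, -3.72683314e-04]), 'joint_efforts': array([ 1.05953652e-03, -3.91691637e+01,  1.88439292e+01,  4.18697029e+00,
       -8.02842969e-04, -1.49899122e-06]), 'position': array([174.9696666 , 599.96165739, 202.77712054]), 'ee_rot': array([ 9.89949511e-01, -1.41421227e-01, -9.56068658e-06,  4.06216763e-05]), 'contact_force': array([-0.57591344,  0.19495865, -0.77586789]), 'wrist_torque': array([ 0.05788829, -0.00378084,  0.04588499]), 'grasp_force': 0.0, 'gripper_width': 85.52823828463444}
```

View pics/top0.png

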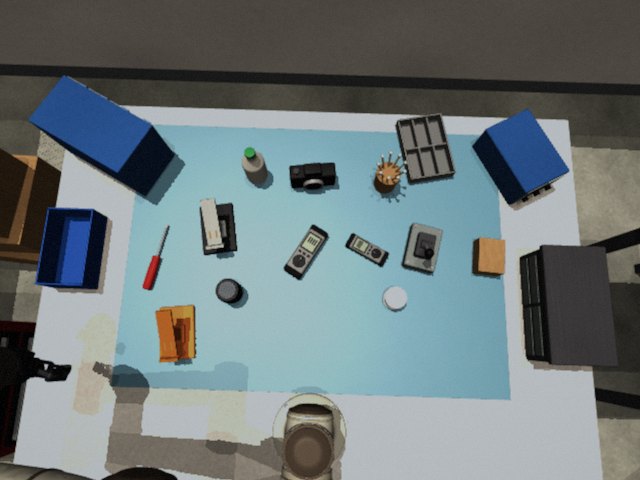

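View pics/side0.png

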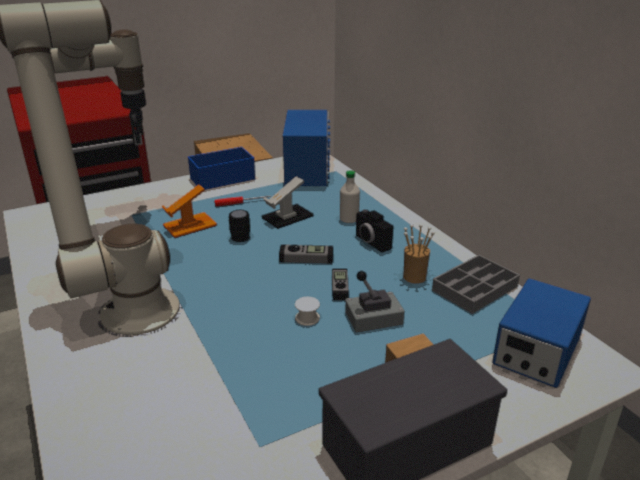

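Top view: the larger meter is at (306,251), with its display towards (313,240). The smaller look-alike is at (368,249). The aluminium rest is at (213,227) and the orange look-alike at (176,333). The switch box is at (423,247). The side view agrees: large meter (307,254), small (340,283), rest (287,200), orange (187,210), lever ball (362,276).

```bash
cat > h.py <<'E'
import numpy as np,cv2
from bench import arm
def cloud(d,info):
    v,u=np.mgrid[:d.shape[0],:d.shape[1]]
    P=np.stack([(u-info["cx"])/info["fx"]*d,(v-info["cy"])/info["fy"]*d,d],-1)
    E=np.array(info["extrinsics"]); W=P@E[:3,:3].T+E[:3,3]; W[d<=0]=np.nan
    return W
E
python3 - <<'E'
from h import *
T=cloud(np.load("pics/top0.npy"),arm.camera_info("top")); S=cloud(np.load("pics/side0.npy"),arm.camera_info("side"))
def box(name,W,u0,v0,u1,v1,zl,zh):
    p=W[v0:v1,u0:u1].reshape(-1,3); p=p[(p[:,2]>zl)&(p[:,2]<zh)]
    if len(p)<5: print(name,len(p));return
    (c,wh,a)=cv2.minAreaRect(p[:,:2].astype(np.float32))
    print(name,len(p),"mean",p.mean(0).round(1),"rect",np.round(c,1),np.round(wh,1),round(a,1),"z",np.percentile(p[:,2],[2,50,98]).round(1))
print("table z", [np.nanmedian(T[300:310,300:330,2])],np.nanmedian(S[330:350,240:260,2]))
box("meterT",T,275,215,340,285,18,60); box("meterS",S,272,235,340,272,18,60)
box("smallT",T,342,228,392,270,12,60)
box("restT",T,190,190,245,260,60,160); box("restfootT",T,190,190,245,260,6,20)
box("restS",S,255,170,310,215,65,160)
box("swT",T,395,215,450,280,36,55); box("blockT",T,395,215,450,280,60,80); box("ballT",T,395,215,450,280,115,160)
box("ballS",S,345,262,375,290,120,160)
for n,W,b in(("restT",T,(190,190,245,260)),("restS",S,(255,170,310,215))):
    p=W[b[1]:b[3],b[0]:b[2]].reshape(-1,3);p=p[(p[:,2]>80)&(p[:,2]<160)]
    for k in range(4):
        A=np.c_[p[:,:2],np.ones(len(p))];s=np.linalg.lstsq(A,p[:,2],rcond=None)[0];r=p[:,2]-A@s;p=p[abs(r)<max(3,1.5*r.std())]
    g=s[:2];print(n,"plane",s.round(3),"slope",np.degrees(np.arctan(np.hypot(*g))).round(1),"yaw",np.degrees(np.arctan2(g[1],g[0])).round(1),len(p),r.std().round(2))
im=cv2.imread("pics/top0.png");sd=cv2.imread("pics/side0.png")
a=cv2.resize(im[190:290,190:400],(800,380),interpolation=2); b=cv2.resize(sd[165:275,165:345],(360,220),interpolation=2)
b=cv2.resize(b,(359,219)); 
c=np.zeros((600,800,3),np.uint8);c[:380]=a;c[380:599,:359]=b;cv2.imwrite("pics/crop1.png",c)
E
```

```text
table z [np.float64(1.477531459503325)] -0.10927382928377938
meterT 1047 mean [499.   28.2  35.3] rect [501.6  27.5] [ 57.4 161.9] 58.9 z [25.8 35.4 42.8]
meterS 752 mean [496.6  10.1  31.2] rect [486.9 -16.5] [149.2 176.1] 60.9 z [19.3 32.2 40.2]
smallT 646 mean [ 512.9 -151.1   27.4] rect [ 515.1 -152.1] [125.3  45.3] 61.6 z [14.8 27.9 34.4]
restT 766 mean [554.8 292.9 101.7] rect [555.7 290.7] [135.7  50.2] 6.9 z [ 74.7 101.  130.5]
restfootT 965 mean [562.6 283.5  12.1] rect [576.3 297.9] [215.2 163.5] 4.2 z [ 6.2 12.2 18.3]
restS 469 mean [555.2 288.   95.1] rect [609.8 360.9] [318.  116.6] 50.5 z [ 66.4  93.  128. ]
swT 904 mean [ 518.4 -309.1   45.6] rect [ 522.7 -313. ] [ 91.1 131.1] 77.7 z [38.9 45.7 51.5]
blockT 331 mean [ 525.3 -309.8   71.4] rect [ 521.8 -312.9] [50.9 70.4] 76.1 z [62.4 71.4 79.4]
ballT 76 mean [ 484.3 -303.4  146.1] rect [ 484.4 -303.8] [23.2 24.4] 77.4 z [138.9 146.5 153.2]
ballS 97 mean [ 481.6 -313.6  139.4] rect [ 483.3 -311.2] [19.3 26.2] 88.2 z [120.8 139.8 150.6]
restT plane [ 4.40000e-01  8.40000e-02 -1.67347e+02] slope 24.1 yaw 10.8 446 1.73
restS plane [ 4.3000e-01  2.6000e-02 -1.4668e+02] slope 23.3 yaw 3.5 206 2.44
```

View pics/crop1.png

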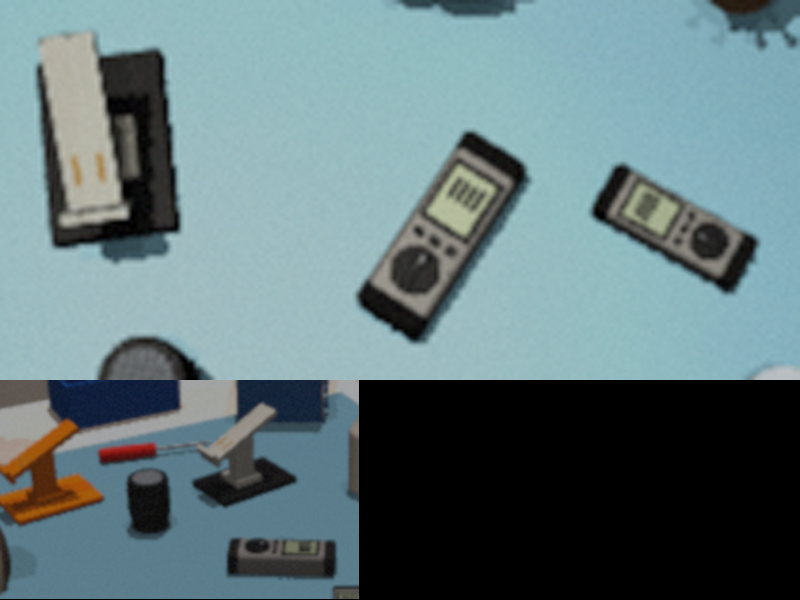

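Crop: the larger meter, centre about (442,237) in the crop, has its dial at the lower left and display at the upper right. The smaller one is at (675,228). The aluminium rest is at the left with its lip at (95,215), and the orange one is clearly separate. My choice is the large meter, with a head yaw of about -31°.

```bash
cat >> h.py <<'E'
from scipy.spatial.transform import Rotation as Ro
def pose(yaw,pitch=0):  # tool x along heading yaw raised by pitch, z downwards
    return Ro.from_euler("z",yaw,degrees=True)*Ro.from_euler("y",-pitch,degrees=True)*Ro.from_euler("x",180,degrees=True)
def plan(pos,R):
    s=arm.read_state(); R0=Ro.from_quat(s["ee_rot"])
    print("shift",(R0.inv().apply(np.array(pos)-s["position"])/250).round(4),"turn",((R0.inv()*R).as_rotvec()/np.pi).round(4),"clock",s["clock"])
E
python3 - <<'E'
from h import *
plan((470,27.5,200),pose(-31.1))
i=arm.camera_info("wrist");R0=Ro.from_quat(arm.read_state()["ee_rot"]);E=np.array(i["extrinsics"]);print(R0.inv().apply(E[:3,3]-arm.read_state()["position"]).round(1),(R0.inv().as_matrix()@E[:3,:3]).round(2),i["fx"])
E
```

```text
shift [1.7741 1.8678 0.0113] turn [ 0.     -0.      0.0824] clock 0.5
[  73.    -0.8 -171.3] [[-0.   -0.96 -0.29]
 [ 1.   -0.    0.  ]
 [-0.   -0.29  0.96]] 370.0374521221541
```

>>> arm_command:
  rows:
    - [[0.9, 0.95, 0], [0, 0, 0.08]]
    - [[0.9, 0.95, 0], [0, 0, 0.08]]
    - [[0.9, 0.95, 0], [0, 0, 0.08]]
    - [[0.9, 0.95, 0], [0, 0, 0.08]]
    - [[0.9, 0.95, 0], [0, 0, 0.08]]
  grip: 1

```text
clock: 1.0
position: [289.8, 375.8, 203.1]
ee_rot: [0.965, -0.264, 0.0, -0.0]
contact_force: [1.3, 0.2, -0.2]
gripper_width: 85.2
grasp_force: 0.0
```

```bash
python3 -c "
from h import *
plan((470,27.5,200),pose(-31.1))"
```

```text
shift [1.3301 0.8318 0.0117] turn [-0.0002 -0.      0.0027] clock 1.0
```

>>> arm_command:
  rows:
    - [[1, 0.62, 0], [0, 0, 0.002]]
    - [[1, 0.62, 0], [0, 0, 0.002]]
    - [[1, 0.62, 0], [0, 0, 0.002]]
    - [[1, 0.62, 0], [0, 0, 0.002]]
    - [[1, 0.62, 0], [0, 0, 0.002]]

```text
clock: 1.5
position: [405.4, 154.2, 203.4]
ee_rot: [0.964, -0.267, 0.0, -0.001]
contact_force: [0.6, 0.9, -0.1]
gripper_width: 85.4
grasp_force: 0.0
```

```bash
python3 -c "
from h import *
plan((470,27.5,200),pose(-31.1))"
```

```text
shift [0.4824 0.3014 0.0135] turn [-0.0005 -0.0002  0.0007] clock 1.5
```

>>> arm_command:
  rows:
    - [[0.48, 0.3, 0], [0, 0, 0]]
    - [[0.48, 0.3, 0], [0, 0, 0]]
    - [[0.48, 0.3, 0], [0, 0, 0]]
    - [[0.48, 0.3, 0], [0, 0, 0]]
    - [[0.48, 0.3, 0], [0, 0, 0]]

```text
clock: 2.0
position: [469.0, 29.0, 202.7]
ee_rot: [0.963, -0.269, -0.0, 0.0]
contact_force: [-0.2, 0.4, -0.4]
gripper_width: 85.2
grasp_force: 0.0
```

```bash
cat > look.py <<'E'
from h import *
import sys
n,zl,zh=sys.argv[1],float(sys.argv[2]),float(sys.argv[3])
i=arm.camera_info("wrist"); im,d=arm.get_image("wrist")
W=cloud(d,i); cv2.imwrite(f"pics/{n}.png",im); np.savez(f"pics/{n}.npz",W=W,im=im)
m=((W[...,2]>zl)&(W[...,2]<zh)).astype(np.uint8)
k,l,st,c=cv2.connectedComponentsWithStats(m)
for j in range(1,k):
    if st[j,4]>400:
        p=W[l==j]; r=cv2.minAreaRect(p[:,:2].astype(np.float32))
        print(st[j],"rect",np.round(r[0],1),np.round(r[1],1),round(r[2],1),"z",np.percentile(p[:,2],[2,50,98]).round(1))
E
python3 look.py w1 22 60
```

```text
[   0    0   32   71 1768] rect [720.5 176.2] [20.4 59.1] 33.9 z [22.5 36.1 52.1]
[ 602    0   38   34 1062] rect [ 477.8 -262.6] [12.5 27.5] 80.3 z [22.9 39.4 47. ]
[ 399   21  150   64 8038] rect [ 511.1 -151.6] [125.4  44.3] 62.1 z [23.5 27.3 31.6]
[  269    83    66   175 10523] rect [497.8  28.3] [ 56.8 161. ] 59.1 z [29.8 34.9 40. ]
[ 591  112   49   75 2746] rect [ 373.4 -218.5] [36.7 63.1] 74.0 z [23.6 46.4 48. ]
[  17  231   68   62 2027] rect [556.2 294.1] [49.7 50.8] 10.4 z [22.2 29.4 58.7]
[202 349  30  50 703] rect [366.4 211.7] [12.  48.8] 82.0 z [25.4 43.9 59.3]
[506 458  55  22 908] rect [ 57.8 -19.6] [59.6 13.4] 71.3 z [22.5 32.8 43.7]
```

View pics/w1.png

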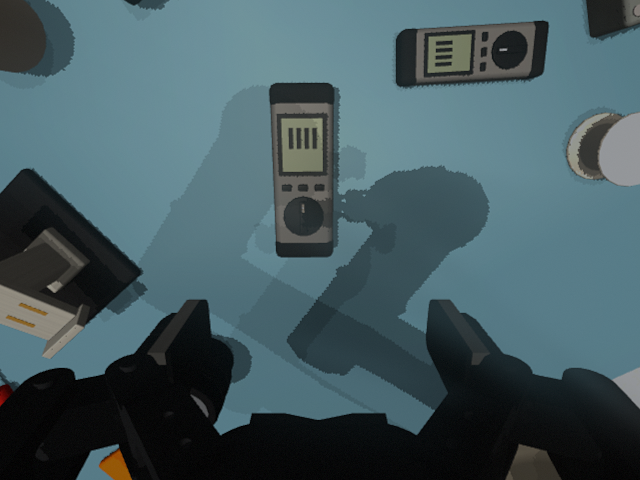

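Wrist view: the large meter is centred at (302,170) with its display at the far end, lined up with the fingers. Two views agree on the centre (about 498.5, 28), yaw -31° and face height 35 mm.

```bash
python3 -c "
from h import *
plan((498.5,28.1,60),pose(-31));plan((498.5,28.1,2),pose(-31))"
```

```text
shift [ 0.1054 -0.0555  0.571 ] turn [-0.      0.0001 -0.0003] clock 2.05
shift [ 0.1054 -0.0554  0.803 ] turn [-0.      0.0001 -0.0003] clock 2.05
```

>>> arm_command:
  rows:
    - [[0.105, -0.055, 0.2], [0, 0, 0]]
    - [[0.105, -0.055, 0.4], [0, 0, 0]]
    - [[0.105, -0.055, 0.57], [0, 0, 0]]
    - [[0.105, -0.055, 0.57], [0, 0, 0]]
    - [[0.105, -0.055, 0.6], [0, 0, 0]]

```text
clock: 2.55
position: [499.7, 29.4, 54.1]
ee_rot: [0.964, -0.266, 0.001, -0.0]
contact_force: [0.2, -0.1, 0.9]
gripper_width: 85.4
grasp_force: 0.0
```

```bash
python3 -c "
from h import *
plan((498.5,28.1,2),pose(-31))"
```

```text
shift [-0.0018  0.0072  0.2084] turn [-0.0003 -0.0006  0.001 ] clock 2.55
```

>>> arm_command:
  rows:
    - [[-0.002, 0.005, 0.08], [0, 0, 0]]
    - [[-0.002, 0.005, 0.14], [0, 0, 0]]
    - [[-0.002, 0.005, 0.18], [0, 0, 0]]
    - [[-0.002, 0.005, 0.205], [0, 0, 0]]
    - [[-0.002, 0.005, 0.205], [0, 0, 0]]

```text
clock: 3.05
position: [498.1, 27.7, 2.2]
ee_rot: [0.964, -0.267, 0.001, -0.0]
contact_force: [0.1, 0.2, 0.4]
gripper_width: 85.6
grasp_force: 0.0
```

>>> arm_command:
  rows:
    - [[0, 0, 0], [0, 0, 0]]
    - [[0, 0, 0], [0, 0, 0]]
    - [[0, 0, 0], [0, 0, 0]]
    - [[0, 0, 0], [0, 0, 0]]
    - [[0, 0, 0], [0, 0, 0]]
  grip: 0

```text
clock: 3.55
position: [500.9, 27.6, 5.8]
ee_rot: [0.964, -0.266, 0.003, -0.001]
contact_force: [-2.0, -2.3, 20.6]
gripper_width: 12.4
grasp_force: 10.9
```

>>> arm_command:
  rows:
    - [[0, 0, 0], [0, 0, 0]]
    - [[0, 0, 0], [0, 0, 0]]
    - [[0, 0, 0], [0, 0, 0]]
    - [[0, 0, 0], [0, 0, 0]]
    - [[0, 0, 0], [0, 0, 0]]
  grip: 0

```text
clock: 4.05
position: [501.1, 27.7, 5.5]
ee_rot: [0.964, -0.266, 0.004, -0.001]
contact_force: [-1.9, -1.1, 20.8]
gripper_width: 0.1
grasp_force: 9.9
```

```bash
python3 - <<'E'
from h import *
a,_=arm.get_image("wrist");b,_=arm.get_image("side")
c=np.zeros((300,800,3),np.uint8);c[:,:400]=cv2.resize(a,(400,300));c[:,400:]=cv2.resize(b[200:320,230:390],(400,300));cv2.imwrite("pics/g1.png",c)
E
```

```text
(no output)
```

View pics/g1.png

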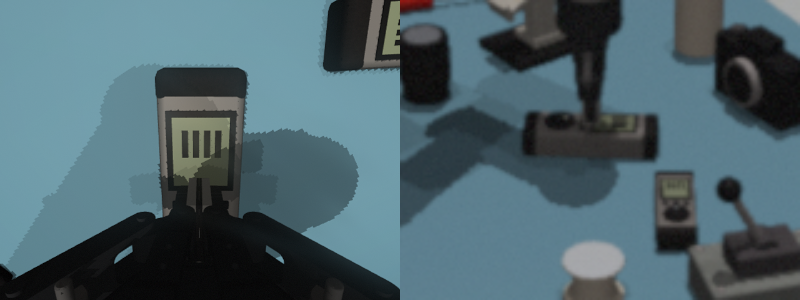

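The fingers shut on top of the meter's face: the tips are at about (200,185) in the left half, over the display. So the real tip height disagrees with what I assumed. I'll check the tip position.

```bash
python3 - <<'E'
from h import *
s=arm.read_state();print(s["position"],s["ee_rot"],s["joints"].round(3),arm.tcp_to_grasp)
for c in("wrist","side","top"):
    i=arm.camera_info(c);E=np.linalg.inv(np.array(i["extrinsics"]))
    for dz in(0,30):
        p=E[:3,:3]@(s["position"]+[0,0,dz])+E[:3,3]; print(c,dz,(i["fx"]*p[0]/p[2]+i["cx"]).round(1),(i["fy"]*p[1]/p[2]+i["cy"]).round(1),p[2].round(1))
    im,d=arm.get_image(c);np.savez(f"pics/q_{c}.npz",W=cloud(d,i),d=d,im=im)
W=np.load("pics/q_wrist.npz")["W"]
for r in range(270,360,10): print(r,[W[r,u].round(0).tolist() for u in(300,312,320,328,340)])
E
```

```text
[501.12627132  27.7284322    5.52677933] [ 0.96389136 -0.26626798  0.00357243 -0.00143229] [ 0.381  0.42  -0.539  0.004 -0.605  0.648] 18.700000000000003
wrist 0 318.9 274.4 185.2
wrist 30 318.7 301.9 156.4
side 0 306.1 255.9 1790.7
side 30 306.0 247.3 1776.0
top 0 305.4 251.9 1315.9
top 30 305.2 249.9 1286.6
270 [[518.0, 27.0, 37.0], [515.0, 23.0, 36.0], [514.0, 20.0, 36.0], [512.0, 17.0, 36.0], [509.0, 13.0, 36.0]]
280 [[514.0, 29.0, 36.0], [511.0, 25.0, 36.0], [510.0, 22.0, 36.0], [508.0, 19.0, 36.0], [505.0, 15.0, 36.0]]
290 [[510.0, 32.0, 36.0], [510.0, 26.0, 42.0], [509.0, 23.0, 43.0], [507.0, 20.0, 43.0], [501.0, 17.0, 35.0]]
300 [[509.0, 32.0, 43.0], [510.0, 25.0, 52.0], [509.0, 22.0, 53.0], [507.0, 20.0, 52.0], [501.0, 18.0, 45.0]]
310 [[512.0, 29.0, 60.0], [510.0, 25.0, 59.0], [509.0, 22.0, 60.0], [507.0, 20.0, 60.0], [501.0, 18.0, 51.0]]
320 [[512.0, 28.0, 67.0], [510.0, 25.0, 67.0], [508.0, 23.0, 66.0], [507.0, 21.0, 66.0], [502.0, 19.0, 60.0]]
330 [[512.0, 28.0, 73.0], [509.0, 25.0, 72.0], [508.0, 23.0, 72.0], [507.0, 21.0, 72.0], [506.0, 17.0, 74.0]]
340 [[513.0, 27.0, 80.0], [506.0, 27.0, 71.0], [505.0, 25.0, 73.0], [509.0, 20.0, 81.0], [507.0, 17.0, 81.0]]
350 [[512.0, 27.0, 84.0], [506.0, 27.0, 77.0], [502.0, 27.0, 72.0], [508.0, 20.0, 85.0], [507.0, 17.0, 85.0]]
```

```bash
python3 - <<'E'
import numpy as np
W=np.load("pics/w1.npz")["W"]
for r in range(296,350,8): print(r,[W[r,u].round(0).tolist() for u in(185,192,200,206,432,440,448)])
E
```

```text
296 [[450.0, 213.0, 2.0], [446.0, 206.0, 2.0], [441.0, 199.0, 1.0], [438.0, 193.0, 1.0], [308.0, -21.0, 1.0], [303.0, -29.0, 0.0], [300.0, -36.0, 2.0]]
304 [[503.0, 66.0, 253.0], [501.0, 64.0, 253.0], [500.0, 61.0, 252.0], [497.0, 62.0, 247.0], [453.0, -11.0, 248.0], [454.0, -14.0, 251.0], [453.0, -16.0, 253.0]]
312 [[501.0, 64.0, 258.0], [500.0, 62.0, 258.0], [497.0, 62.0, 254.0], [494.0, 64.0, 248.0], [451.0, -10.0, 250.0], [455.0, -12.0, 257.0], [454.0, -14.0, 258.0]]
320 [[500.0, 63.0, 263.0], [499.0, 61.0, 262.0], [495.0, 63.0, 255.0], [492.0, 65.0, 249.0], [449.0, -8.0, 250.0], [452.0, -11.0, 258.0], [455.0, -13.0, 264.0]]
328 [[500.0, 61.0, 269.0], [497.0, 62.0, 265.0], [493.0, 65.0, 256.0], [490.0, 67.0, 250.0], [447.0, -7.0, 252.0], [450.0, -9.0, 259.0], [453.0, -11.0, 266.0]]
336 [[498.0, 62.0, 270.0], [495.0, 64.0, 264.0], [490.0, 66.0, 257.0], [487.0, 68.0, 252.0], [443.0, -5.0, 252.0], [448.0, -8.0, 260.0], [452.0, -10.0, 268.0]]
344 [[496.0, 63.0, 271.0], [492.0, 65.0, 265.0], [488.0, 68.0, 258.0], [484.0, 70.0, 251.0], [441.0, -4.0, 253.0], [445.0, -6.0, 260.0], [449.0, -9.0, 268.0]]
```

The wrist depth shows the real fingertips about 30 mm short of the reported TCP: open tips were at z 247 when 216 was expected, and shut tips sit on the face at 36 with the TCP reading 5.5. I'll allow for that offset, lift, reopen and look again.

>>> arm_command:
  rows:
    - [[0, 0, -0.06], [0, 0, 0]]
    - [[0, 0, -0.16], [0, 0, 0]]
    - [[0, 0, -0.32], [0, 0, 0]]
    - [[-0.1, 0, -0.5], [0, 0, 0]]
    - [[-0.16, 0, -0.6], [0, 0, 0]]

```text
clock: 4.8
position: [463.8, 48.3, 155.0]
ee_rot: [0.964, -0.268, 0.002, -0.001]
contact_force: [-0.7, 0.4, -0.0]
gripper_width: -0.3
grasp_force: 0.0
```

>>> arm_command:
  rows:
    - [[0, 0, 0], [0, 0, 0]]
    - [[0, 0, 0], [0, 0, 0]]
    - [[0, 0, 0], [0, 0, 0]]
    - [[0, 0, 0], [0, 0, 0]]
  grip: 1

```text
clock: 5.2
position: [462.8, 47.4, 150.2]
ee_rot: [0.964, -0.268, -0.001, 0.001]
contact_force: [0.7, 0.2, -0.3]
gripper_width: 58.1
grasp_force: 0.0
```

```bash
python3 look.py w2 22 60 ; python3 - <<'E'
from h import *
print(arm.read_state()["position"],arm.read_state()["ee_rot"].round(4),arm.read_state()["contact_force"].round(2))
W=np.load("pics/w2.npz")["W"];R=Ro.from_quat(arm.read_state()["ee_rot"])
L=R.inv().apply((W-arm.read_state()["position"]).reshape(-1,3))
m=(L[:,2]>-60)&(L[:,2]<-30)&(abs(L[:,0])<30)
for sg in(-1,1):
    p=L[m&(L[:,1]*sg>30)];print(sg,len(p),p.min(0).round(1),p.max(0).round(1),np.percentile(p,98,axis=0).round(1))
E
```

```text
[ 432    0  182   57 8991] rect [ 506.6 -148.9] [125.9  36.3] 60.5 z [23.2 27.5 31.8]
[  277    53    78   210 14968] rect [497.8  28.3] [ 56.4 161.1] 59.1 z [30.  34.9 40.1]
[   0  229   59   75 2555] rect [556.3 293.8] [49.7 50.4] 9.7 z [22.2 27.3 57.6]
[462.86451388  47.43396222 150.30644456] [ 9.635e-01 -2.677e-01 -1.100e-03  9.000e-04] [ 0.53 -0.32  0.37]
-1 805 [  4.3 -42.9 -60. ] [ 10.1 -30.  -36.7] [  9.9 -30.2 -38. ]
1 770 [  4.3  30.  -60. ] [ 10.1  42.7 -36.5] [  9.8  42.2 -38.2]
```

```bash
python3 -c "
from h import *
plan((498.5,28,60),pose(-31));plan((498.5,28,-30),pose(-31))"
```

```text
shift [ 0.1628 -0.0078  0.361 ] turn [ 0.0007  0.0005 -0.0003] clock 5.25
shift [ 0.1634 -0.0086  0.721 ] turn [ 0.0007  0.0005 -0.0003] clock 5.25
```

>>> arm_command:
  rows:
    - [[0.163, -0.008, 0.0], [0, 0, 0]]
    - [[0.163, -0.008, 0.15], [0, 0, 0]]
    - [[0.163, -0.008, 0.3], [0, 0, 0]]
    - [[0.163, -0.008, 0.36], [0, 0, 0]]
    - [[0.163, -0.008, 0.36], [0, 0, 0]]
  grip: 1

```text
clock: 5.75
position: [496.9, 27.4, 58.1]
ee_rot: [0.963, -0.268, -0.003, 0.002]
contact_force: [-0.6, -0.2, -0.2]
gripper_width: 85.4
grasp_force: 0.0
```

```bash
python3 -c "
from h import *
plan((498.5,28,-30),pose(-31))"
```

```text
shift [ 0.0061 -0.0074  0.3525] turn [ 0.002   0.0017 -0.0004] clock 5.75
```

>>> arm_command:
  rows:
    - [[0.004, -0.004, 0.1], [0.001, 0.001, 0]]
    - [[0.004, -0.004, 0.2], [0.001, 0.001, 0]]
    - [[0.004, -0.004, 0.28], [0.001, 0.001, 0]]
    - [[0.004, -0.004, 0.33], [0.001, 0.001, 0]]
    - [[0.004, -0.004, 0.352], [0.001, 0.001, 0]]

```text
clock: 6.25
position: [500.8, 28.9, -27.0]
ee_rot: [0.964, -0.267, 0.002, -0.001]
contact_force: [0.7, -0.9, -0.1]
gripper_width: 85.3
grasp_force: 0.0
```

>>> arm_command:
  rows:
    - [[0, 0, 0], [0, 0, 0]]
    - [[0, 0, 0], [0, 0, 0]]
    - [[0, 0, 0], [0, 0, 0]]
    - [[0, 0, 0], [0, 0, 0]]
    - [[0, 0, 0], [0, 0, 0]]
  grip: 0

```text
clock: 6.75
position: [501.3, 29.1, -25.3]
ee_rot: [0.964, -0.267, 0.003, -0.002]
contact_force: [-0.1, -0.4, 6.2]
gripper_width: 55.1
grasp_force: 66.4
```

>>> arm_command:
  rows:
    - [[0, 0, -0.05], [0, 0, 0]]
    - [[0, 0, -0.2], [0, 0, 0]]
    - [[0, 0, -0.4], [0, 0, 0]]
    - [[0, 0, -0.6], [0, 0, 0]]
    - [[0, 0, -0.8], [0, 0, 0]]

```text
clock: 7.25
position: [498.2, 28.6, 174.6]
ee_rot: [0.964, -0.268, 0.001, -0.001]
contact_force: [2.2, 0.4, -4.6]
gripper_width: 55.1
grasp_force: 65.7
```

>>> arm_command:
  rows:
    - [[0, 0, 0], [0, 0, 0]]
    - [[0, 0, 0], [0, 0, 0]]

```text
clock: 7.45
position: [499.0, 29.0, 173.7]
ee_rot: [0.963, -0.268, 0.002, -0.002]
contact_force: [-1.2, -0.6, -4.9]
gripper_width: 54.9
grasp_force: 65.9
```

```bash
python3 - <<'E'
from h import *
s=arm.read_state();print(s["clock"],s["position"],s["gripper_width"],s["contact_force"].round(1))
i=arm.camera_info("wrist");im,d=arm.get_image("wrist");R=Ro.from_quat(s["ee_rot"])
sd,dd=arm.get_image("side")
L=R.inv().apply((cloud(d,i)-s["position"]).reshape(-1,3)).reshape(480,640,3)
m=((abs(L[...,2]+60)<25)&(abs(L[...,1])<40)&(L[...,0]>15)&(L[...,0]<120))
p=L[m];A=np.c_[p[:,:2],np.ones(len(p))]
q=p
for _ in range(5):
    A=np.c_[q[:,:2],np.ones(len(q))];c=np.linalg.lstsq(A,q[:,2],rcond=None)[0];r=q[:,2]-A@c;q=q[abs(r)<max(1.5,2*r.std())]
print("face plane",c.round(4),len(q),"rect",cv2.minAreaRect(q[:,:2].astype(np.float32)),"xmax",np.percentile(p[:,0],99.5))
np.savez("pics/held.npz",L=L)
out=np.zeros((300,800,3),np.uint8);out[:,:400]=cv2.resize(im,(400,300));out[:,400:]=cv2.resize(sd[150:300,220:420],(400,300));cv2.imwrite("pics/held.png",out)
E
```

```text
7.45 [498.98473816  29.03580659 173.74441738] 54.86750161723923 [-1.2 -0.6 -4.9]
face plane [ 4.0200e-02 -4.3000e-03 -6.2057e+01] 29237 rect ((46.30544662475586, -0.20166778564453125), (62.618736267089844, 53.58108901977539), 0.030272698029875755) xmax 78.32711195996897
```

View pics/held.png

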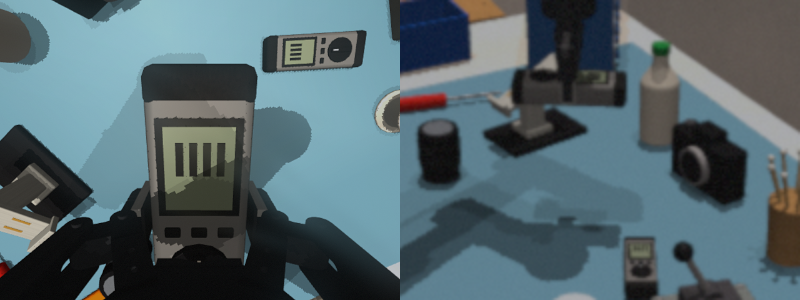

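The meter is held square, head forward, in both views. Next I'll go to a tilted waypoint beside the rest and look at the rest from there.

```bash
python3 - <<'E'
from h import *
for y,pt in((-12,12),(7,25)): plan((510,150,250),pose(y,pt))
W=np.load("pics/w2.npz")["W"];p=W[60:260,280:352].reshape(-1,3);p=p[abs(p[:,2]-35)<3]
for _ in range(4):
    A=np.c_[p[:,:2]-[498,28],np.ones(len(p))];c=np.linalg.lstsq(A,p[:,2],rcond=None)[0];r=p[:,2]-A@c;p=p[abs(r)<1.5]
print("table meter plane, slope along head",c[:2]@[.857,-.515],c)
E
```

```text
shift [-0.2089 -0.4424 -0.3148] turn [ 0.011   0.0663 -0.1056] clock 7.55
shift [-0.2089 -0.4424 -0.3148] turn [ 0.046   0.134  -0.2081] clock 7.55
table meter plane, slope along head 0.004447830805741369 [ 3.85294950e-03 -2.22495744e-03  3.48829048e+01]
```

>>> arm_command:
  rows:
    - [[-0.05, -0.09, -0.1], [0.008, 0.025, -0.04]]
    - [[-0.1, -0.18, -0.2], [0.016, 0.05, -0.08]]
    - [[-0.15, -0.27, -0.3], [0.025, 0.078, -0.12]]
    - [[-0.2, -0.36, -0.315], [0.034, 0.104, -0.16]]
    - [[-0.209, -0.442, -0.315], [0.042, 0.13, -0.2]]

```text
clock: 8.05
position: [510.2, 151.7, 251.1]
ee_rot: [0.977, 0.046, 0.209, -0.009]
contact_force: [1.6, -1.7, -3.9]
gripper_width: 55.1
grasp_force: 65.9
```

```bash
python3 -c "
from h import *
plan((510,150,250),pose(7,27))"
```

```text
shift [-0.0031  0.0066  0.0036] turn [ 0.0044  0.0161 -0.0079] clock 8.05
```

>>> arm_command:
  rows:
    - [[0, 0, 0], [0.004, 0.016, -0.008]]
    - [[0, 0, 0], [0.004, 0.016, -0.008]]
    - [[0, 0, 0], [0.004, 0.016, -0.008]]

```text
clock: 8.35
position: [510.7, 149.4, 250.4]
ee_rot: [0.971, 0.056, 0.231, -0.012]
contact_force: [1.7, 0.0, -3.7]
gripper_width: 55.3
grasp_force: 66.1
```

```bash
cat > look2.py <<'E'
from h import *
s=arm.read_state();i=arm.camera_info("wrist");im,d=arm.get_image("wrist");s2=arm.read_state();R=Ro.from_quat(s["ee_rot"])
W=cloud(d,i);L=R.inv().apply((W-s["position"]).reshape(-1,3)).reshape(480,640,3)
print(s["position"],R.as_matrix()[:,0].round(4))
def fit(p,tol=1.5):
    for _ in range(6):
        A=np.c_[p[:,:2],np.ones(len(p))];c=np.linalg.lstsq(A,p[:,2],rcond=None)[0];r=p[:,2]-A@c;p=p[abs(r)<max(tol,2*r.std()*.7)]
    return c,p
m=((abs(L[...,2]+60)<12)&(abs(L[...,1])<40)&(L[...,0]>20)&(L[...,0]<120))
c,p=fit(L[m]);print("face",c.round(4),"xmax",np.percentile(L[m][:,0],99.5).round(1))
n=R.apply(np.r_[c[:2],-1]);n/=np.linalg.norm(n);print("meter pitch",np.degrees(np.arcsin(np.hypot(n[0],n[1]))).round(2),"normal",n.round(4))
# rest: gray points in region
h=(W[...,0]>470)&(W[...,0]<650)&(W[...,1]>235)&(W[...,1]<345)&(W[...,2]>70)&(W[...,2]<145)
p0=W[h];c,p=fit(p0,1.5);g=c[:2]
print("rest plane",c.round(4),"slope",np.degrees(np.arctan(np.hypot(*g))).round(2),"yaw",np.degrees(np.arctan2(g[1],g[0])).round(2),len(p),len(p0))
r=cv2.minAreaRect(p[:,:2].astype(np.float32));print("rect bar",r,"all",cv2.minAreaRect(p0[:,:2].astype(np.float32)))
np.savez("pics/l2.npz",W=W,im=im);cv2.imwrite("pics/l2.png",im)
E
python3 look2.py
```

```text
[510.66981796 149.42854891 250.40393013] [0.8874 0.1021 0.4495]
face [ 4.37000e-02 -3.00000e-03 -6.27111e+01] xmax 79.1
meter pitch 24.21 normal [-0.4079 -0.0422  0.9121]
rest plane [ 4.571000e-01  7.810000e-02 -1.747842e+02] slope 24.88 yaw 9.69 5605 7209
rect bar ((554.7350463867188, 291.5618896484375), (123.55024719238281, 48.898189544677734), 7.844690799713135) all ((551.3324584960938, 293.9049377441406), (133.04135131835938, 50.41973876953125), 10.072340965270996)
```

View pics/l2.png

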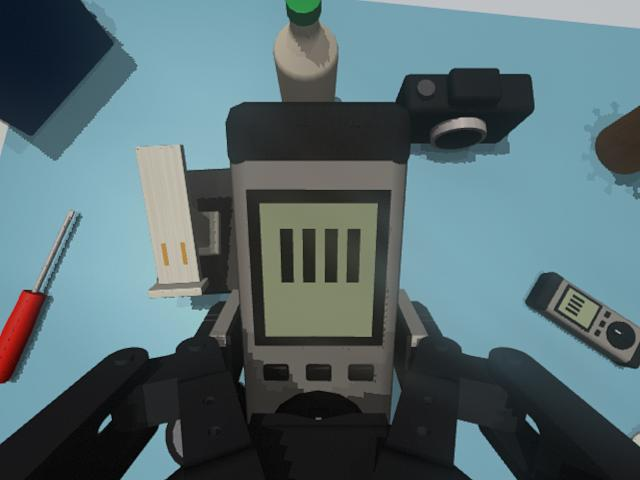

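The rest is clear at (165,220), with its lip at (178,287), and the meter is straight in the grip. I'll refine the bar's centre line and lip edge from these points.

```bash
python3 - <<'E'
from h import *
z=np.load("pics/l2.npz");W=z["W"];im=z["im"]
g=im[...,::-1].astype(int);h=(W[...,0]>470)&(W[...,0]<650)&(W[...,1]>235)&(W[...,1]<345)&(W[...,2]>60)&(W[...,2]<150)
p=W[h]; c=np.array([.4571,.0781,-174.78])
res=p[:,2]-p[:,:2]@c[:2]-c[2]
for yaw in(8.5,):
  y=np.radians(yaw);ax=np.array([np.cos(y),np.sin(y)]);ay=np.array([-ax[1],ax[0]])
  for rounds in range(3):
    a=p[:,:2]@ax;b=p[:,:2]@ay;f=abs(res)<2.5
    ss=np.arange(a[f].min()+12,a[f].max()-4,6);mid=[];
    for s in ss:
        k=f&(abs(a-s)<3);lo,hi=np.percentile(b[k],[1,99]);mid.append(((lo+hi)/2,hi-lo,k.sum(),np.median(res[k])))
    mid=np.array(mid);ok=abs(mid[:,1]-40)<4
    fit=np.polyfit(ss[ok],mid[ok,0],1);print(yaw,"midline",fit,"dyaw",np.degrees(fit[0]));print(mid.round(1).tolist()) if rounds==2 else 0
    yaw+=np.degrees(fit[0]);y=np.radians(yaw);ax=np.array([np.cos(y),np.sin(y)]);ay=np.array([-ax[1],ax[0]])
a=p[:,:2]@ax;b=p[:,:2]@ay;m0=np.median(mid[ok,0]);k=abs(b-m0)<15
print("m0",m0,"ax",ax)
for s in list(np.arange(a[k].min(),a[k].min()+26,1.5))+list(np.arange(a[k].max()-9,a[k].max()+1,1.5)):
    q=k&(abs(a-s)<.75)
    if q.sum(): print(round(s,1),q.sum(),p[q,2].mean().round(1),np.median(res[q]).round(1))
E
```

```text
8.5 midline [2.05809883e-02 1.96483591e+02] dyaw 1.179203767511493
9.679203767511494 midline [3.32686310e-04 1.96231261e+02] dyaw 0.019061521462488202
9.698265288973982 midline [-5.11253739e-05  1.96257151e+02] dyaw -0.0029292681489797964
[[196.2, 39.2, 272.0, -0.2], [196.3, 39.0, 272.0, 0.1], [196.4, 39.4, 281.0, -0.1], [196.3, 39.4, 279.0, 0.0], [196.2, 39.2, 285.0, -0.0], [196.1, 39.1, 287.0, -0.0], [196.2, 39.2, 296.0, -0.0], [196.0, 38.9, 293.0, -0.0], [196.3, 39.1, 309.0, -0.1], [196.2, 39.1, 311.0, -0.0], [196.1, 38.7, 312.0, 0.0], [196.4, 39.3, 309.0, -0.1], [196.3, 39.5, 325.0, -0.1], [196.3, 39.1, 322.0, -0.1], [196.0, 38.8, 339.0, -0.0], [196.3, 39.2, 344.0, -0.0], [196.2, 39.1, 343.0, 0.1], [196.3, 39.2, 346.0, 0.0], [196.2, 39.6, 347.0, 0.1]]
m0 196.24757773720432 ax [0.98571718 0.16840914]
526.4 26 84.9 15.4
527.9 54 85.4 15.3
529.4 50 85.9 15.1
530.9 51 86.6 15.3
532.4 56 87.3 15.2
533.9 45 86.5 13.6
535.4 49 83.3 9.7
536.9 40 79.7 5.3
538.4 45 76.6 1.4
539.9 48 75.3 -0.4
541.4 50 76.2 -0.2
542.9 50 76.8 -0.2
544.4 48 77.5 -0.2
545.9 54 78.4 0.0
547.4 47 78.9 -0.2
548.9 55 79.9 0.2
550.4 47 80.4 -0.1
551.9 51 81.3 0.2
650.5 67 126.9 0.0
652.0 66 127.7 0.2
653.5 69 128.3 0.1
655.0 65 129.2 0.3
656.5 58 129.2 -0.4
658.0 4 128.3 -1.4
659.5 1 124.8 -6.2
```

```bash
cat > place.py <<'E'
from h import *
import sys
u,w=float(sys.argv[1]),float(sys.argv[2]); ty=float(sys.argv[3]) if len(sys.argv)>3 else 0
O=np.array([498.45,284.25,75.26]);Q=Ro.from_euler("z",9.69,degrees=True)*Ro.from_euler("y",-25,degrees=True)
R=pose(9.69,27.5)
org=O+Q.apply([80+u,ty,w]); pos=org-R.apply([-2.7,0,-28.8])
print("target",pos.round(1));plan(pos,R)
s=arm.read_state();Rm=Ro.from_quat(s["ee_rot"])
print("now in rest frame (off along,across,up):",(Q.inv().apply(s["position"]+Rm.apply([-2.7,0,-28.8])-O)-[80,0,0]).round(1),"err rot deg",np.degrees((Q.inv()*Rm*R.inv()*Q).as_rotvec()).round(2),s["clock"],s["contact_force"].round(1))
E
python3 place.py 8 50
```

```text
target [571.7 296.8 133.5]
shift [ 0.0599 -0.556   0.559 ] turn [ 0.0081  0.0037 -0.0156] clock 8.4
now in rest frame (off along,across,up): [ -17.9 -133.7  192.5] err rot deg [-1.34  0.67 -2.87] 8.4 [ 1.6 -0.1 -4. ]
```

>>> arm_command:
  rows:
    - [[0.02, -0.19, 0.0], [0.004, 0.002, -0.008]]
    - [[0.06, -0.38, 0.0], [0.008, 0.004, -0.0156]]
    - [[0.06, -0.556, 0.1], [0.008, 0.004, -0.0156]]
    - [[0.06, -0.556, 0.28], [0.008, 0.004, -0.0156]]
    - [[0.06, -0.556, 0.42], [0.008, 0.004, -0.0156]]

```text
clock: 8.9
position: [557.2, 297.9, 163.7]
ee_rot: [0.968, 0.083, 0.238, -0.021]
contact_force: [1.1, -0.6, -4.1]
gripper_width: 55.2
grasp_force: 66.3
```

```bash
python3 place.py 6 20
```

```text
target [582.4 298.6 105.4]
shift [-0.0195  0.0145  0.2528] turn [-0.0005 -0.0007  0.0005] clock 8.9
now in rest frame (off along,across,up): [ 7.9  3.5 83.3] err rot deg [ 0.09 -0.12  0.1 ] 8.9 [ 1.1 -0.6 -4.1]
```

>>> arm_command:
  rows:
    - [[-0.01, 0.013, 0.1], [0, 0, 0]]
    - [[-0.018, 0.013, 0.2], [0, 0, 0]]
    - [[-0.018, 0.013, 0.25], [0, 0, 0]]
    - [[-0.018, 0.013, 0.25], [0, 0, 0]]
    - [[-0.018, 0.013, 0.25], [0, 0, 0]]

```text
clock: 9.4
position: [582.9, 295.7, 108.2]
ee_rot: [0.968, 0.081, 0.238, -0.02]
contact_force: [-0.9, -0.3, -3.4]
gripper_width: 55.0
grasp_force: 66.3
```

```bash
python3 place.py 5 4; python3 - <<'E'
from h import *
b,_=arm.get_image("side");a,d=arm.get_image("top")
c=np.zeros((300,800,3),np.uint8);c[:,:400]=cv2.resize(a[190:265,170:270],(400,300),interpolation=2);c[:,400:]=cv2.resize(b[150:240,230:350],(400,300),interpolation=2);cv2.imwrite("pics/st.png",c)
E
```

```text
target [588.2 299.6  90.5]
shift [-0.012  -0.0116  0.0736] turn [ 0.0001 -0.0011 -0.0005] clock 9.4
now in rest frame (off along,across,up): [ 7.  -2.9 22.5] err rot deg [-0.02 -0.19 -0.09] 9.4 [-0.9 -0.3 -3.4]
```

View pics/st.png

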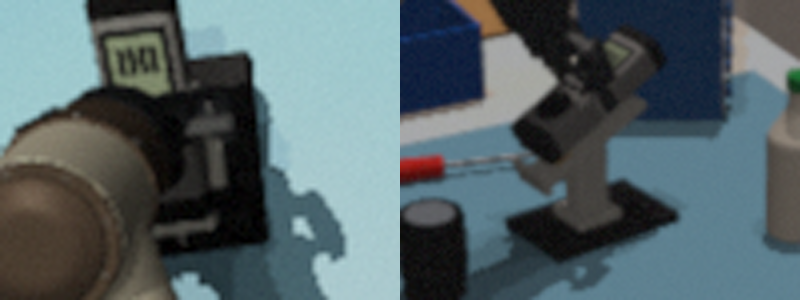

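The meter is above the rest, parallel to it in the side view. The position reading jitters, so I'll average a few hold readings before committing.

>>> arm_command:
  rows:
    - [[0, 0, 0], [0, 0, 0]]

```text
clock: 9.6
position: [581.8, 297.6, 109.9]
ee_rot: [0.967, 0.083, 0.239, -0.021]
contact_force: [0.5, -0.5, -3.8]
gripper_width: 55.0
grasp_force: 66.3
```

>>> arm_command:
  rows:
    - [[0, 0, 0], [0, 0, 0]]

```text
clock: 9.7
position: [581.4, 297.4, 109.6]
ee_rot: [0.967, 0.083, 0.239, -0.021]
contact_force: [0.4, -0.1, -3.8]
gripper_width: 54.8
grasp_force: 66.3
```

>>> arm_command:
  rows:
    - [[0, 0, 0], [0, 0, 0]]

```text
clock: 9.8
position: [581.3, 297.1, 109.2]
ee_rot: [0.967, 0.083, 0.239, -0.021]
contact_force: [-0.4, -0.4, -4.2]
gripper_width: 55.0
grasp_force: 66.3
```

```bash
python3 place.py 5 4
```

```text
target [588.2 299.6  90.5]
shift [-0.0093 -0.005   0.0796] turn [-0.0005 -0.0015  0.0003] clock 9.8
now in rest frame (off along,across,up): [ 6.2 -1.3 24. ] err rot deg [ 0.09 -0.26  0.06] 9.8 [-0.4 -0.4 -4.2]
```

>>> arm_command:
  rows:
    - [[-0.005, -0.005, 0.03], [0, -0.001, 0]]
    - [[-0.006, -0.005, 0.06], [0, -0.001, 0]]
    - [[-0.006, -0.005, 0.078], [0, -0.001, 0]]
    - [[-0.006, -0.005, 0.078], [0, -0.001, 0]]
    - [[-0.006, -0.005, 0.078], [0, -0.001, 0]]

```text
clock: 10.3
position: [588.8, 299.4, 91.0]
ee_rot: [0.968, 0.082, 0.237, -0.021]
contact_force: [-0.9, 0.6, -2.7]
gripper_width: 55.3
grasp_force: 66.8
```

>>> arm_command:
  rows:
    - [[0, 0, 0], [0, 0, 0]]
    - [[0, 0, 0], [0, 0, 0]]

```text
clock: 10.5
position: [588.9, 299.4, 91.0]
ee_rot: [0.968, 0.083, 0.237, -0.021]
contact_force: [-0.3, 0.7, -1.8]
gripper_width: 55.4
grasp_force: 66.8
```

```bash
python3 place.py 5 0; python3 look2.py|head -4
```

```text
target [589.9 299.9  86.9]
shift [-0.0038 -0.0013  0.0164] turn [-0.0004 -0.0004  0.0002] clock 10.5
now in rest frame (off along,across,up): [ 5.7 -0.4  4.1] err rot deg [ 0.06 -0.06  0.04] 10.5 [-0.3  0.7 -1.8]
[588.88334454 299.35473564  90.96152185] [0.8737 0.1499 0.4627]
face [ 6.51000e-02 -2.30000e-03 -6.26694e+01] xmax 78.9
meter pitch 23.84 normal [-0.3986 -0.0668  0.9147]
rest plane [ 4.459000e-01  7.540000e-02 -1.287567e+02] slope 24.33 yaw 9.6 6643 12424
```

>>> arm_command:
  rows:
    - [[0, -0.001, 0.006], [0, 0, 0]]
    - [[0, -0.001, 0.012], [0, 0, 0]]
    - [[0, -0.001, 0.012], [0, 0, 0]]

```text
clock: 10.85
position: [590.2, 299.7, 89.8]
ee_rot: [0.967, 0.082, 0.238, -0.021]
contact_force: [-9.1, -2.8, 10.1]
gripper_width: 55.0
grasp_force: 68.6
```

```bash
python3 place.py 5 0; python3 look2.py|head -3;  python3 - <<'E'
from h import *
b,_=arm.get_image("side");cv2.imwrite("pics/st2.png",cv2.resize(b[160:230,250:340],(720,560),interpolation=2))
E
```

```text
target [589.9 299.9  86.9]
shift [-0.0064 -0.0009  0.0098] turn [-0.0006 -0.001   0.0002] clock 10.85
now in rest frame (off along,across,up): [ 6.4 -0.3  2.5] err rot deg [ 0.11 -0.18  0.03] 10.85 [-9.1 -2.8 10.1]
[590.16333854 299.6763282   89.78591934] [0.8728 0.1495 0.4646]
face [ 8.65000e-02 -2.10000e-03 -6.27052e+01] xmax 79.0
meter pitch 22.74 normal [-0.3811 -0.0648  0.9223]
```

View pics/st2.png

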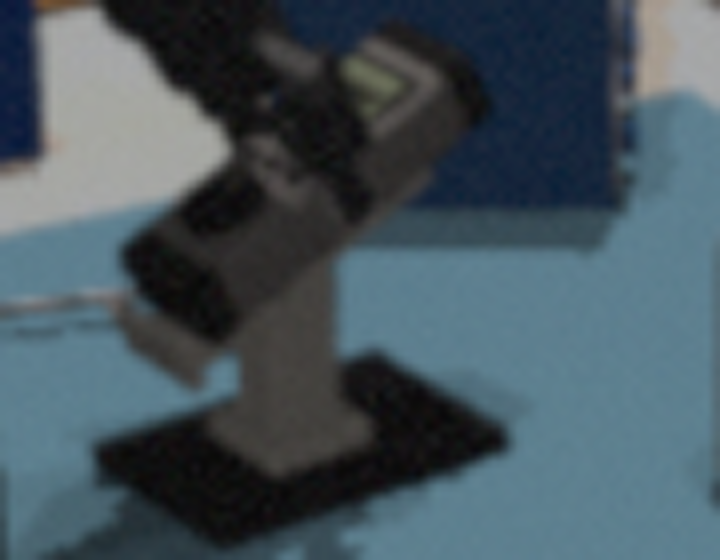

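The side view shows the foot at about (180,300), just above or behind the lip at (165,345), and the bar's upper end close under the meter at (430,185). I'll check the meter's pose in the rest frame from the side camera's depth.

```bash
cat > side.py <<'E'
from h import *
O=np.array([498.45,284.25,75.26]);Q=Ro.from_euler("z",9.69,degrees=True)*Ro.from_euler("y",-25,degrees=True)
i=arm.camera_info("side");im,d=arm.get_image("side")
W=cloud(d,i)[160:230,250:340].reshape(-1,3);g=im[160:230,250:340].reshape(-1,3)
L=Q.inv().apply(W-O)
s=(L[:,1]<-18)&(L[:,1]>-45)&(L[:,0]>-30)&(L[:,0]<180)&(L[:,2]>-15)&(L[:,2]<50)
print("side-face points: per x' slice: min z', max z', y'")
for x in range(-15,180,12):
    k=s&(abs(L[:,0]-x)<6)
    if k.sum()>3: print(x,k.sum(),np.percentile(L[k,2],[5,95]).round(1),np.median(L[k,1]).round(1))
e=(abs(L[:,1])<22)&(L[:,2]>17)&(L[:,2]<33)&(L[:,0]<40)&(L[:,0]>-30); print("foot end x'",np.percentile(L[e,0],[2,10,50]).round(1),e.sum())
l=(abs(L[:,1])<22)&(L[:,2]>-8)&(L[:,2]<11)&(L[:,0]<20)&(L[:,0]>-30); print("lip outer x' (expect -8)",np.percentile(L[l,0],[2,10,50]).round(1),l.sum())
E
python3 side.py; python3 -c "
from h import *
print(arm.read_state()['wrist_torque'])"
```

```text
side-face points: per x' slice: min z', max z', y'
-3 24 [-12.  16.] -25.2
9 33 [-6.9 36.3] -28.0
21 47 [-3.2 36.5] -27.8
33 35 [-6.1 34.5] -28.7
45 45 [-6.9 35.2] -29.0
57 44 [-11.9  36.5] -26.7
69 39 [-7.2 33.3] -27.0
81 41 [-6.  40.5] -33.7
93 19 [-1.5 33.3] -40.5
105 24 [-9.7 28.4] -30.7
117 35 [-8.9 30.8] -28.4
129 38 [-6.3 35.3] -27.6
141 35 [ 2.9 35.6] -28.2
153 30 [ 3.3 33.8] -28.4
165 21 [ 2.9 30.6] -28.2
foot end x' [ 5.9  7.6 19.8] 59
lip outer x' (expect -8) [-6.8 -6.3 -2.7] 43
[-0.75282569  2.52019948 -0.22719513]
```

The side depth settles it. The foot is 6 mm above the lip's inner face and already on the bar, the sides are at ±28 mm so it is centred, and the face is parallel. I'll slide it down the slope to the lip.

>>> arm_command:
  rows:
    - [[-0.006, 0, -0.003], [0, 0, 0]]
    - [[-0.012, 0, -0.003], [0, 0, 0]]
    - [[-0.018, 0, -0.003], [0, 0, 0]]
    - [[-0.022, 0, -0.003], [0, 0, 0]]
    - [[-0.022, 0, -0.003], [0, 0, 0]]

```text
clock: 11.5
position: [586.9, 299.3, 88.3]
ee_rot: [0.967, 0.082, 0.239, -0.021]
contact_force: [-0.4, -0.8, 6.9]
gripper_width: 55.4
grasp_force: 67.7
```

```bash
python3 place.py 0 0;python3 side.py | tail -3; python3 look2.py|sed -n 2p
```

```text
target [585.4 299.1  84.8]
shift [-0.0122 -0.0003  0.0097] turn [-0.0003 -0.0015 -0.0001] clock 11.5
now in rest frame (off along,across,up): [ 2.8 -0.1  2.6] err rot deg [ 0.06 -0.27 -0.02] 11.5 [-0.4 -0.8  6.9]
165 10 [ 1.9 33.3] -28.4
foot end x' [ 1.5  3.9 13.2] 60
lip outer x' (expect -8) [-7.2 -6.1 -4.3] 35
face [ 8.67000e-02 -2.60000e-03 -6.26765e+01] xmax 79.0
```

>>> arm_command:
  rows:
    - [[-0.005, 0, -0.001], [0, 0, 0]]
    - [[-0.01, 0, -0.001], [0, 0, 0]]
    - [[-0.01, 0, -0.001], [0, 0, 0]]
    - [[-0.01, 0, -0.001], [0, 0, 0]]

```text
clock: 12.0
position: [584.3, 298.9, 87.1]
ee_rot: [0.968, 0.082, 0.238, -0.02]
contact_force: [-0.0, 0.1, 6.9]
gripper_width: 55.2
grasp_force: 67.5
```

```bash
python3 place.py 0 0;python3 side.py | tail -2; python3 look2.py|sed -n 2p
```

```text
target [585.4 299.1  84.8]
shift [-0.0003  0.0001  0.0103] turn [-0.     -0.001  -0.0001] clock 12.0
now in rest frame (off along,across,up): [-0.1  0.   2.6] err rot deg [ 0.   -0.18 -0.02] 12.0 [-0.   0.1  6.9]
foot end x' [ 0.3  0.9 15.9] 77
lip outer x' (expect -8) [-7.6 -7.2 -5.9] 24
face [ 8.57000e-02 -1.50000e-03 -6.26796e+01] xmax 79.0
```

>>> arm_command:
  rows:
    - [[-0.004, 0, 0], [0, 0, 0]]
    - [[-0.007, 0, 0], [0, 0, 0]]
    - [[-0.007, 0, 0], [0, 0, 0]]

```text
clock: 12.4
position: [584.1, 298.8, 87.4]
ee_rot: [0.967, 0.081, 0.239, -0.02]
contact_force: [5.4, 0.7, 5.6]
gripper_width: 55.2
grasp_force: 67.2
```

```bash
python3 place.py 0 0
```

```text
target [585.4 299.1  84.8]
shift [-0.0004 -0.0002  0.0116] turn [ 0.0005 -0.0017 -0.0003] clock 12.4
now in rest frame (off along,across,up): [-0.2 -0.   2.9] err rot deg [-0.08 -0.3  -0.05] 12.4 [5.4 0.7 5.6]
```

The force along the slope has risen, so the foot is against the lip. Releasing, then backing straight off.

>>> arm_command:
  rows:
    - [[0, 0, 0], [0, 0, 0]]
    - [[0, 0, 0], [0, 0, 0]]
    - [[0, 0, 0], [0, 0, 0]]
    - [[0, 0, 0], [0, 0, 0]]
    - [[0, 0, 0], [0, 0, 0]]
  grip: 1

```text
clock: 12.9
position: [580.7, 298.2, 84.2]
ee_rot: [0.968, 0.082, 0.236, -0.019]
contact_force: [-0.2, -0.2, -0.5]
gripper_width: 85.4
grasp_force: 0.0
```

>>> arm_command:
  rows:
    - [[0, 0, 0], [0, 0, 0]]
    - [[0, 0, -0.04], [0, 0, 0]]
    - [[0, 0, -0.12], [0, 0, 0]]
    - [[0, 0, -0.25], [0, 0, 0]]
    - [[0, 0, -0.4], [0, 0, 0]]

```text
clock: 13.4
position: [550.5, 290.5, 158.6]
ee_rot: [0.967, 0.08, 0.242, -0.016]
contact_force: [1.7, 1.1, 2.4]
gripper_width: 85.5
grasp_force: 0.0
```

>>> arm_command:
  rows:
    - [[-0.1, 0.1, -0.15], [0, 0, 0]]
    - [[-0.2, 0.2, -0.25], [0, 0, 0]]
    - [[-0.2, 0.3, -0.25], [0, 0, 0]]
    - [[-0.2, 0.3, -0.25], [0, 0, 0]]

```text
clock: 13.8
position: [490.1, 203.5, 192.3]
ee_rot: [0.966, 0.079, 0.244, -0.017]
contact_force: [0.2, 0.4, 0.1]
gripper_width: 85.6
grasp_force: 0.0
```

```bash
python3 side.py;  python3 - <<'E'
from h import *
print(arm.read_state()["position"],arm.read_state()["clock"])
i=arm.camera_info("wrist");im,d=arm.get_image("wrist");W=cloud(d,i)
O=np.array([498.45,284.25,75.26]);Q=Ro.from_euler("z",9.69,degrees=True)*Ro.from_euler("y",-25,degrees=True)
L=Q.inv().apply((W-O).reshape(-1,3));m=(abs(L[:,1])<45)&(L[:,2]>26)&(L[:,2]<40)&(L[:,0]>-20)&(L[:,0]<190)
p=L[m];print("face rect",cv2.minAreaRect(p[:,:2].astype(np.float32)),"z'",np.percentile(p[:,2],[5,50,95]).round(1), np.polyfit(p[:,0],p[:,2],1))
b,_=arm.get_image("side")
c=np.zeros((300,800,3),np.uint8);c[:,:400]=cv2.resize(im,(400,300));c[:,400:]=cv2.resize(b[150:240,230:350],(400,300),interpolation=2);cv2.imwrite("pics/pl.png",c)
E
```

```text
side-face points: per x' slice: min z', max z', y'
-3 34 [-11.4  24.3] -24.7
9 43 [-3.6 36.2] -28.5
21 38 [-6.7 33. ] -26.8
33 38 [-8.1 35. ] -27.9
45 46 [-7.3 39.9] -25.1
57 40 [-0.5 35.7] -27.5
69 39 [-9.2 33.8] -27.5
81 38 [-6.3 33.1] -27.8
93 39 [-7.1 34.9] -27.4
105 41 [-6.3 39. ] -27.2
117 42 [-7.5 34.8] -27.5
129 37 [-5.2 35.3] -29.3
141 33 [ 2.8 35. ] -28.0
153 30 [ 0.4 33.7] -27.3
165 4 [-1.4 27. ] -25.0
foot end x' [ 0.8  2.3 13.2] 73
lip outer x' (expect -8) [-7.2 -6.7 -4.8] 29
[490.88549442 204.91414457 192.39546677] 13.85
face rect ((80.7430648803711, 0.8648815155029297), (160.21051025390625, 57.07950973510742), 0.03137568384408951) z' [31.2 34.3 37.9] [-6.66092534e-03  3.48754718e+01]
```

View pics/pl.png

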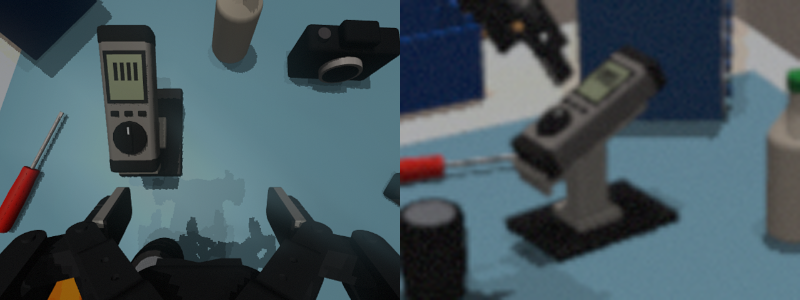

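The meter is placed: along 80.7 mm (80 wanted), 0.9 mm off centre, 0.03° skew, foot on the lip, and the other things undisturbed. Next is the lever. The box axis is about -13°, the pivot (522,-312.7,67) and the ball (484,-304,137).

```bash
cat > lev.py <<'E'
from h import *
import sys
u,z=float(sys.argv[1]),float(sys.argv[2]);y=-13;a=np.radians(y)
ty=float(sys.argv[3]) if len(sys.argv)>3 else 0
pos=np.array([522,-312.7,z])+[u*np.cos(a)-ty*np.sin(a),u*np.sin(a)+ty*np.cos(a),0]
print(pos.round(1));plan(pos,pose(y))
E
python3 lev.py -100 200
```

```text
[ 424.6 -290.2  200. ]
shift [-0.5092  1.9147 -0.2966] turn [-0.0287 -0.1557  0.1225] clock 13.95
```

>>> arm_command:
  rows:
    - [[-0.05, 0.19, -0.06], [-0.003, -0.016, 0.012]]
    - [[-0.1, 0.38, -0.1], [-0.006, -0.032, 0.024]]
    - [[-0.15, 0.57, -0.15], [-0.009, -0.048, 0.036]]
    - [[-0.2, 0.76, -0.15], [-0.012, -0.064, 0.05]]
    - [[-0.25, 0.95, -0.15], [-0.015, -0.08, 0.062]]
  grip: 0

```text
clock: 14.45
position: [459.1, -38.9, 197.8]
ee_rot: [0.993, -0.018, 0.12, -0.008]
contact_force: [1.5, -0.0, -0.7]
gripper_width: 12.7
grasp_force: 0.0
```

```bash
python3 lev.py -100 200
```

```text
[ 424.6 -290.2  200. ]
shift [-0.0945  1.009  -0.0536] turn [-0.0139 -0.0757  0.0605] clock 14.45
```

>>> arm_command:
  rows:
    - [[-0.02, 0.19, -0.02], [-0.003, -0.016, 0.012]]
    - [[-0.04, 0.38, -0.04], [-0.006, -0.032, 0.024]]
    - [[-0.06, 0.57, -0.05], [-0.009, -0.048, 0.036]]
    - [[-0.08, 0.76, -0.05], [-0.012, -0.064, 0.05]]
    - [[-0.095, 0.95, -0.05], [-0.014, -0.076, 0.06]]

```text
clock: 14.95
position: [424.9, -277.1, 198.5]
ee_rot: [0.994, -0.113, -0.002, 0.001]
contact_force: [1.6, 0.3, -0.2]
gripper_width: -0.2
grasp_force: 0.0
```

>>> arm_command:
  rows:
    - [[0, 0, 0], [0, 0, 0]]
    - [[0, 0, 0], [0, 0, 0]]

```text
clock: 15.15
position: [424.4, -275.8, 197.5]
ee_rot: [0.993, -0.114, -0.002, 0.001]
contact_force: [0.5, -0.9, -0.1]
gripper_width: -0.2
grasp_force: 0.0
```

```bash
python3 lev.py -90 91; python3 - <<'E'
from h import *
s=arm.read_state();i=arm.camera_info("wrist");im,d=arm.get_image("wrist");W=cloud(d,i);cv2.imwrite("pics/lv.png",im)
def near(zl,zh,x0,x1,y0,y1):
    p=W.reshape(-1,3);return p[(p[:,2]>zl)&(p[:,2]<zh)&(p[:,0]>x0)&(p[:,0]<x1)&(p[:,1]>y0)&(p[:,1]<y1)]
for n,zl,zh in(("box",38,50),("block",66,76),("ball",132,152)):
    p=near(zl,zh,455,600,-390,-240)
    if len(p)>20: print(n,len(p),p.mean(0).round(1),cv2.minAreaRect(p[:,:2].astype(np.float32)),p[:,2].max().round(1))
L=Ro.from_quat(s["ee_rot"]).inv().apply(W.reshape(-1,3)-s["position"])
m=(L[:,2]>-60)&(L[:,2]<-20)&(abs(L[:,0])<25)&(abs(L[:,1])<30);p=L[m];print("finger",len(p),np.percentile(p,[1,50,99],axis=0).round(1))
E
```

```text
[ 434.3 -292.5   91. ]
shift [0.0553 0.0549 0.4259] turn [ 0.0006  0.0011 -0.0005] clock 15.15
box 10304 [ 527.7 -313.1   45.2] ((517.4865112304688, -313.5190124511719), (90.32799530029297, 127.05963134765625), 77.06413269042969) 48.2
block 4671 [ 524.2 -313.9   70.3] ((518.9688720703125, -313.7389831542969), (50.115779876708984, 69.57408905029297), 76.96741485595703) 76.0
ball 1483 [ 482.7 -304.7  146.5] ((482.14385986328125, -304.89630126953125), (25.20297622680664, 25.330678939819336), 33.21383285522461) 151.8
finger 2305 [[  4.9 -14.  -59.7]
 [  9.1  -0.9 -48.7]
 [ 10.2  12.6 -33. ]]
```

>>> arm_command:
  rows:
    - [[0.03, 0.055, 0.1], [0, 0, 0]]
    - [[0.045, 0.057, 0.28], [0, 0, 0]]
    - [[0.045, 0.057, 0.42], [0, 0, 0]]
    - [[0.045, 0.057, 0.425], [0, 0, 0]]
    - [[0.045, 0.057, 0.425], [0, 0, 0]]

```text
clock: 15.7
position: [432.6, -290.7, 93.4]
ee_rot: [0.994, -0.111, -0.001, 0.001]
contact_force: [0.8, 0.9, 0.4]
gripper_width: -0.0
grasp_force: 0.0
```

```bash
python3 lev.py 0 91 -1
```

```text
[ 521.8 -313.7   91. ]
shift [0.3681 0.0106 0.0092] turn [0.0009 0.0003 0.0012] clock 15.7
```

>>> arm_command:
  rows:
    - [[0.06, 0.006, 0.005], [0, 0, 0]]
    - [[0.12, 0.006, 0.005], [0, 0, 0]]
    - [[0.18, 0.006, 0.005], [0, 0, 0]]
    - [[0.24, 0.006, 0.005], [0, 0, 0]]
    - [[0.3, 0.006, 0.005], [0, 0, 0]]

```text
clock: 16.2
position: [506.8, -309.8, 95.0]
ee_rot: [0.994, -0.112, 0.002, 0.002]
contact_force: [-1.8, -0.5, -0.3]
gripper_width: -0.1
grasp_force: 0.5
```

```bash
python3 lev.py 13.3 91 -1
```

```text
[ 534.7 -316.7   91. ]
shift [0.115  0.0018 0.0163] turn [ 0.001  -0.0013  0.0008] clock 16.2
```

>>> arm_command:
  rows:
    - [[0.03, 0, 0.01], [0, 0, 0]]
    - [[0.06, 0, 0.01], [0, 0, 0]]
    - [[0.085, 0, 0.01], [0, 0, 0]]
    - [[0.105, 0, 0.01], [0, 0, 0]]
    - [[0.112, 0, 0.01], [0, 0, 0]]

```text
clock: 16.7
position: [532.1, -316.0, 88.9]
ee_rot: [0.994, -0.113, -0.001, 0.001]
contact_force: [-1.3, 0.9, -0.4]
gripper_width: 0.0
grasp_force: 0.4
```

>>> arm_command:
  rows:
    - [[0.006, 0, 0], [0, 0, 0]]
    - [[0.006, 0, 0], [0, 0, 0]]

```text
clock: 16.9
position: [533.3, -316.4, 88.8]
ee_rot: [0.994, -0.113, -0.001, 0.001]
contact_force: [0.0, 0.2, 0.7]
gripper_width: 0.1
grasp_force: 0.3
```

```bash
python3 lev.py 13.3 91 -1
```

```text
[ 534.7 -316.7   91. ]
shift [ 0.0057 -0.0002 -0.0086] turn [0.0007 0.0003 0.0003] clock 16.9
```

Force is still about zero, so I'll press on in small steps until the stop is felt.

>>> arm_command:
  rows:
    - [[0.005, 0, 0], [0, 0, 0]]
    - [[0.01, 0, 0], [0, 0, 0]]
    - [[0.01, 0, 0], [0, 0, 0]]

```text
clock: 17.2
position: [533.7, -316.6, 88.6]
ee_rot: [0.994, -0.113, -0.003, 0.001]
contact_force: [-5.0, 2.6, 2.2]
gripper_width: -0.1
grasp_force: 2.8
```

>>> arm_command:
  rows:
    - [[0.005, 0, 0], [0, 0, 0]]
    - [[0.01, 0, 0], [0, 0, 0]]
    - [[0.01, 0, 0], [0, 0, 0]]

```text
clock: 17.5
position: [533.9, -316.6, 88.4]
ee_rot: [0.994, -0.113, -0.005, 0.0]
contact_force: [-9.4, 3.1, 4.6]
gripper_width: -0.1
grasp_force: 5.3
```

The stop is felt: force rising to 10 N with no further travel. Backing off and verifying.

>>> arm_command:
  rows:
    - [[-0.1, 0, 0], [0, 0, 0]]
    - [[-0.3, 0, 0], [0, 0, 0]]
    - [[-0.4, 0, -0.15], [0, 0, 0]]
    - [[-0.45, 0, -0.35], [0, 0, 0]]
    - [[-0.45, 0, -0.4], [0, 0, 0]]

```text
clock: 18.0
position: [430.5, -293.5, 195.1]
ee_rot: [0.994, -0.112, 0.005, 0.003]
contact_force: [0.8, -0.6, -0.2]
gripper_width: -0.0
grasp_force: 0.0
```

```bash
python3 - <<'E'
from h import *
for c in("wrist","top","side"):
    i=arm.camera_info(c);im,d=arm.get_image(c);W=cloud(d,i).reshape(-1,3)
    p=W[(W[:,2]>130)&(W[:,2]<156)&(W[:,0]>500)&(W[:,0]<600)&(W[:,1]>-360)&(W[:,1]<-280)]
    if len(p): 
        q=p.mean(0)-[519.5,-313.6,67];a=np.radians(-13);print(c,len(p),p.mean(0).round(1),"u",(q[0]*np.cos(a)+q[1]*np.sin(a)).round(1))
    if c=="side":sd=im
    if c=="top":
        tp=im
O=np.array([498.45,284.25,75.26]);Q=Ro.from_euler("z",9.69,degrees=True)*Ro.from_euler("y",-25,degrees=True)
i=arm.camera_info("top");_,d=arm.get_image("top");L=Q.inv().apply(cloud(d,i).reshape(-1,3)-O);m=(abs(L[:,1])<45)&(L[:,2]>26)&(L[:,2]<40)&(L[:,0]>-20)&(L[:,0]<190)
print("meter top",cv2.minAreaRect(L[m][:,:2].astype(np.float32)))
c=np.zeros((600,800,3),np.uint8);c[:,:400]=cv2.resize(tp[120:370,140:460],(400,312))[0:600].repeat(1,0).tolist()+[[[0]*3]*400]*288;c[:312,400:]=cv2.resize(sd[160:350,170:450],(400,312));cv2.imwrite("pics/fin.png",c[:312])
E
```

```text
wrist 1712 [ 553.2 -321.4  146.1] u 34.6
side 88 [ 554.9 -330.5  141.5] u 38.3
meter top ((83.42498779296875, 0.13135910034179688), (160.69631958007812, 56.500274658203125), 0.11920850723981857)
```

View pics/fin.png

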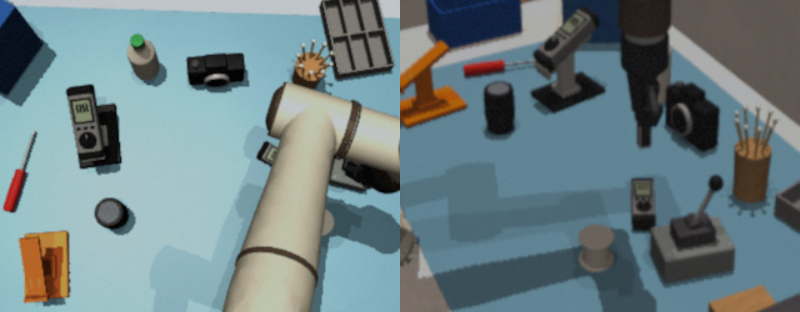

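The meter is still seated, and the lever leans away from the robot at (710,185). I'll confirm the lever angle with a sphere fit, since the mean of the visible points is biased towards the camera.

```bash
python3 - <<'E'
from h import *
from scipy.optimize import least_squares
i=arm.camera_info("wrist");im,d=arm.get_image("wrist");W=cloud(d,i).reshape(-1,3)
p=W[(W[:,2]>128)&(W[:,2]<156)&(W[:,0]>500)&(W[:,0]<600)&(W[:,1]>-360)&(W[:,1]<-280)]
r=least_squares(lambda c:np.linalg.norm(p-c,axis=1)-13,p.mean(0)-[0,0,8],loss="soft_l1").x
q=W[(W[:,2]>66)&(W[:,2]<76)&(W[:,0]>455)&(W[:,0]<600)&(W[:,1]>-390)&(W[:,1]<-240)]
b=W[(W[:,2]>42)&(W[:,2]<48)&(W[:,0]>440)&(W[:,0]<610)&(W[:,1]>-390)&(W[:,1]<-240)]
print(r.round(1),cv2.minAreaRect(q[:,:2].astype(np.float32)),cv2.minAreaRect(b[:,:2].astype(np.float32)))
a=np.radians(-13);k=r-[519.5,-313.6,67];u=k[0]*np.cos(a)+k[1]*np.sin(a);print(u,np.degrees(np.arctan2(u,k[2])),np.hypot(u,k[2]))
E
```

```text
[ 556.8 -322.3  137.4] ((519.1246337890625, -313.7669982910156), (50.08375549316406, 69.5842514038086), 76.98444366455078) ((519.220703125, -313.8184509277344), (89.62870025634766, 129.2336883544922), 77.1379165649414)
38.333911323936974 28.56158864165296 80.17916552682577
```

The sphere fit gives 28.6° of the 29°, with a radius of 80.2 mm, so the lever is at its on stop. The box hasn't moved.

```bash
python3 -c "
from bench import arm
print(arm.job_done())"
```

```text
the job is handed in; nothing more can be done
None
```

The large meter is on the rest on its back, head up the slope, straight, centred and with its foot at the lip, and the lever measures 28.6° of its 29° on stop. The job is handed in at about 18 s. A first grasp closed on the meter's face without moving it, because the real fingertips sit about 30 mm short of the reported TCP.

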